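# Take the brown egg out of the egg cooker with the tongs

## Task

The eggs are done: first switch the egg cooker off by sliding its red switch all the way to its right-hand stop, then take up the kitchen tongs, close their jaws on the brown egg and lift it out of the cooker. Finish while still holding the tongs with the egg in the jaws, the egg at least 8 cm higher than it stood, and keep it still. Do not touch the eggs with the gripper itself, and leave the white egg and everything else on the worktop where it stands.

Things in the scene. Friction and masses are not known exactly. Their poses are not given: they have to be found in the camera images.
- cooker: blue egg cooker, fixed. Origin: centre of its underside; x axis to its back, y to its left (seen from the front), z up. Housing 92 (x) x 190 (y) x 34 mm high; two steel egg rings (39 mm outside, rim 44 mm above the worktop) at x = 0, y = +48 and -48 mm; a front ledge, 150 mm wide, 24 mm high, reaches to x = -86 mm and carries the switch
- switch (a joint): position of the red slide switch in m: about 0 at its left end (on), 0.040 at its right-hand stop (off); it grows as the switch moves along the cooker's -y axis. It stays where it is left; pushing it takes about 1.5 to 2 N. It may start anywhere from 0 to 0.010
- switch_top (a point): centre of the top of the red switch grip; the grip is an upright block 16 mm (cooker x) x 12 mm (cooker y) x 20 mm high, on the ledge, its top 45 mm above the worktop, 65 mm in front of the line of the egg rings; free room on both sides of it along the ledge
- tongs: kitchen tongs lying flat: steel head, two sprung steel arms with black handle pads and orange jaws, 0.11 kg, balanced at the pads. Origin: underside of the head, on the hinge axis; x runs from head to jaws (20 mm behind the origin to 220 mm ahead), z up, 22 mm high. The arms spread sideways (y) and close symmetrically in the horizontal plane; springs open them, to a gap of about 63 mm at the jaws
- tongs_grip (a point): midway between the two black handle pads (each 62 mm long, 21 mm high), 95 mm ahead of the tongs' origin, 11 mm above their underside. Width over the pads: about 54 mm open, about 45 mm when the jaws meet an egg; held at 48 to 50 mm the tongs can be carried with the jaws 50 to 54 mm apart. The springs push back with about 8 N at first, 10 N at the egg
- tongs_jaw (a point): point midway between the two jaws, 200 mm ahead of the tongs' origin, 11 mm above their underside; the jaw plates are 40 mm long (along x) and 22 mm high
- tongs_left (a joint): angle of the tongs' left arm in rad: 0 fully open, growing as the tongs are squeezed, 0.13 at the stop; about 0.05 when closed on an egg; the right arm always does the same
- brown_egg: brown hen's egg, hard, 56 mm high and 44 mm across, about 60 g, standing upright in one of the two egg rings (left or right); origin at its lower end, 38 mm above the worktop
- brown_egg_center (a point): middle of the brown egg, 27 mm above its lower end, where it is widest; about 65 mm above the worktop at the start
- white_egg: white egg of the same size, in the other ring; stays there
- egg_cup: small white egg cup, 52 mm across, 45 mm high; bystander; origin: centre of its underside
- green_mug: green and white mug, 78 x 116 x 101 mm; bystander; origin: centre of its underside
- red_packet: red packet, 18 x 52 x 66 mm; bystander; origin: centre of its underside
- short_tumbler: short clear tumbler, 70 mm across, 91 mm high; bystander; origin: centre of its underside
- salt: salt shaker, 44 mm across, 90 mm high; bystander; origin: centre of its underside
- white_egg_center (a point): middle of the white egg, 27 mm above its lower end

How it is judged:
On the way, in this order (a step that is already met when the one before it is completed fails the run):
1. the switch is at its right-hand stop, the eggs still in place (value of joint switch above 0.0375 m and distance of brown_egg_center from where it was at the start of the episode below 0.015 m), for 0.2 s.
2. the tongs are held by the gripper, off the worktop, the brown egg still in the cooker (height (world z) of tongs_jaw above 0.03 m and contact force between tongs and the fingers above 1 N and distance of brown_egg_center from where it was at the start of the episode below 0.015 m), for 0.2 s.
3. the brown egg is lifted clear of the cooker between the tongs' jaws (height (world z) of brown_egg_center above 0.135 m and x of brown_egg_center in the frame of tongs between 0.172 and 0.228 m and y of brown_egg_center in the frame of tongs between -0.015 and 0.015 m and contact force between brown_egg and tongs above 0.5 N and contact force between tongs and the fingers above 1 N and contact force between brown_egg and the fingers below 0.1 N and contact force between brown_egg and cooker below 0.05 N), for 0.2 s.
At the end, for the whole second after the job is handed in: Gripper holds the tongs, brown egg between the jaws (middle 172-228 mm ahead of the tongs' origin, 15 mm off centre at most), raised 70 mm or more, still, touching neither fingers nor cooker; switch at 36 mm or more; white egg within 12 mm and upright, bystanders within 30 mm of their places (all of step 3 and value of joint switch above 0.036 m and linear speed of each of brown_egg, tongs below 0.03 m/s and distance of white_egg from where it was at the start of the episode below 0.012 m and angle between white_egg's own z axis and vertical below 0.35 rad and distance of each of egg_cup, green_mug, red_packet, short_tumbler, salt from where it was at the start of the episode below 0.03 m); the arm keeps its last pose, push and grip.
It fails at once if the gripper's fingers press on the brown egg (contact force between brown_egg and the fingers above 0.5 N).
It fails at once if the gripper's fingers press on the white egg (contact force between white_egg and the fingers above 0.5 N).
It fails at once if the white egg is displaced (distance of white_egg_center from where it was at the start of the episode above 0.025 m).
It fails at once if a bystander is displaced (distance of any of egg_cup, green_mug, red_packet, short_tumbler, salt from where it was at the start of the episode above 0.03 m).
It also fails if it takes over 54 s, if anything falls off the work surface, if the arm or the gripper's body presses on something with over 40 N, if the wrist force passes 120 N, or if a joint passes its speed limit or range.

## Robot

A 6-joint arm with a two-finger parallel gripper is mounted at the origin on a cart in front of the work surface, level with it; the furniture and walls round the work are solid. World frame = base frame: x ahead of the robot, y to its left, z up, the work surface at z = 0. Lengths are in m, angles in rad, forces in N, time in s.
With the tool pointing down it reaches from about 0.35 to 0.85 m from the base axis. Payload 8.1 kg.
Tool frame: the origin (TCP) lies on the centre line of the jaws, within the pads' length; the fingertips stand 22 mm ahead of it and the grasp point (between the pads) lies 3 mm ahead of it; z points along the fingers, y is the line along which they close (so a half turn about z gives the same grasp; the last joint's range is limited). The gripper opens to 93 mm and grips with 3 to 60 N. Pads are 15 mm wide; open, the fingers measure 128 mm over their backs; the gripper's body (75 mm by 188 mm) begins 65 mm behind the grasp point.
Start: joints at [1.194, 0.13, 1.488, -0, 1.523, -0.085], TCP at [0.173, 0.575, 0.241] pointing down, gripper open.
Joint ranges: [-2.96, 2.96], [-0.89, 2.26], [0.02, 2.5], [-1.34, 4.48], [0, 2.73], [-2.66, 2.66]. Speed limits (rad/s): [2.39, 2.39, 2.79, 3.14, 3.14, 3.14].

## Interface

Orientations are given as a rotation vector (axis times angle).
In Python, from plant import robot, cams, monitor gives the robot as it stands (robot), with the cameras (cams) and the readings (monitor).
- The arm moves only by the tool creep_tool, called after ">>>" by a JSON object that holds its "method" and its "body", one argument or row to a line. Schema: {"type":"object","properties":{"ticks":{"type":"array","items":{"type":"array","prefixItems":[{"type":"number"},{"type":"array","items":{"type":"number"},"minItems":3,"maxItems":3},{"type":"number"}],"minItems":3,"maxItems":3},"minItems":1,"maxItems":20},"clamp_n":{"type":"number"},"only":{"type":"string"},"quiet":{"type":"boolean"},"lines":{"type":"string"}},"required":["ticks"],"additionalProperties":false}. ticks is a list of rows, 1 to 20 of them, each written [opening, [dx, dy, dz], turn]: the finger opening in m, then dx, dy, dz in m, then a turn about the tool's z in rad; each row shifts and turns the commanded pose from where the row before left it, along the tool's axes as they then stand; what a row does not reach is not made up. A row lasts 1/10 s, in which the tool goes at most 0.05 m and 0.15 rad, less where a joint would pass 70% of its speed; a pose out of reach is approached as far as the arm can. The fingers move at their own pace and stop on an object; clamp_n is the grip in N (left out, the last holds). Time passes only in rows, so rows that do not move let the fingers close. The tool returns the time, the measured TCP pose, the force, the opening and the grip force at its end. only (a regular expression) keeps the lines of the reply that match it, lines (a string "A,B") keeps lines A to B, and quiet returns only ok. Input that does not fit is refused with a message, and nothing moves.
- monitor.read_state(): the state, without advancing time (a new reading comes with each control period).
- cams.read_camera(name): name is "scene" or "top" or "wrist"; returns a dict with "image" (480x640x3 uint8, red, green, blue), "fx", "fy", "cx", "cy" (pixels), "R" (3x3) and "t" (3): a world point X has camera coordinates R X + t. Camera axes: x right, y down, z forward; pixel columns grow to the right and rows downward; lengths in m; the calibration is good to about 2 mm. A picture is of the moment at which its call begins. There is no depth.
- robot.close_job(): hands the job in; it is judged then, once.
The state is a dict: "t": time; "q": joint angles; "dq": joint speeds; "joint_torque": joint torques, N m; "tool_pos": TCP position; "orientation": TCP orientation; "force": force on the tool from outside, world axes, zero at the start; "wrist_torque": the same for the moment, N m; "opening": finger opening in m; "gripper_force": force on a finger pad.
Only numpy, scipy, OpenCV 4.12 (cv2) and the standard library are available. Lean on these libraries where they do the work, as an engineer would, in place of code of your own. Each camera call takes 0.05 s, during which the arm holds its last target. There are 200 camera calls.

## Working session

There is one attempt and no reset: what is moved stays moved. The work goes in short steps, Python scripts to look and compute and a tool call to move; the robot and the scene stay as the last step left them, time stands still between calls to the robot, and variables do not carry over. Pictures are saved under pics/ and viewed, at most 11 in all, crops included, and the job is handed in when it is done.

```bash
mkdir -p pics; ls
```

Create h.py:
```python
import numpy as np,cv2
from plant import robot, cams, monitor
def cam(n,save=None):
    c=cams.read_camera(n); c={k:(np.array(v) if k in('R','t','image') else v) for k,v in c.items()}
    if save: cv2.imwrite('pics/'+save,c['image'][:,:,::-1])
    return c
def ray(c,u,v,z):
    d=c['R'].T@np.array([(u-c['cx'])/c['fx'],(v-c['cy'])/c['fy'],1]); o=-c['R'].T@c['t']
    return o+d*(z-o[2])/d[2]
def proj(c,X):
    p=c['R']@np.array(X)+c['t']; return p[0]/p[2]*c['fx']+c['cx'],p[1]/p[2]*c['fy']+c['cy']
```

Run:
```python
from h import *
for n in('top','scene'):
    c=cam(n,n+'1.png'); print(n,-c['R'].T@c['t'],c['R'][2],c['fx'])
s=monitor.read_state(); print(s['t'],s['tool_pos'],s['orientation'],s['opening'])
```

```text
pics
plant.py
top [-0.24837234 -0.20070307  1.61916742] [ 0.46786043  0.05486866 -0.88209753] 558.8199271836397
scene [-0.17605607 -0.91136398  1.10570803] [ 0.50629854  0.5324257  -0.67836912] 539.7089164312289
0.1 [0.17240913 0.57419433 0.2396962 ] [-4.56662121e-01 -3.10786211e+00  2.52821742e-03] 0.09277559808764602
```

View pics/top1.png

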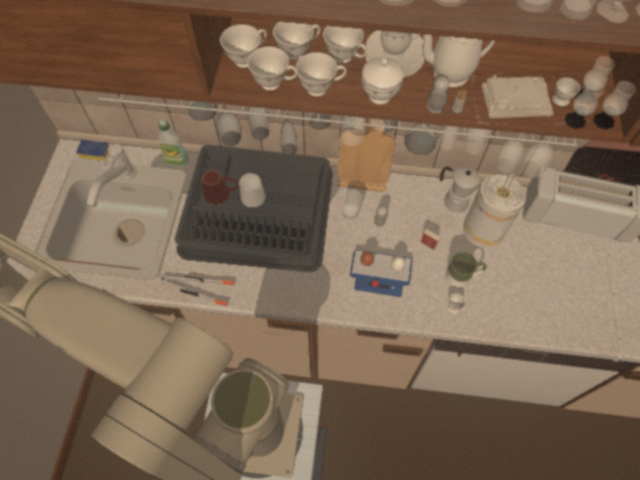

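View pics/scene1.png

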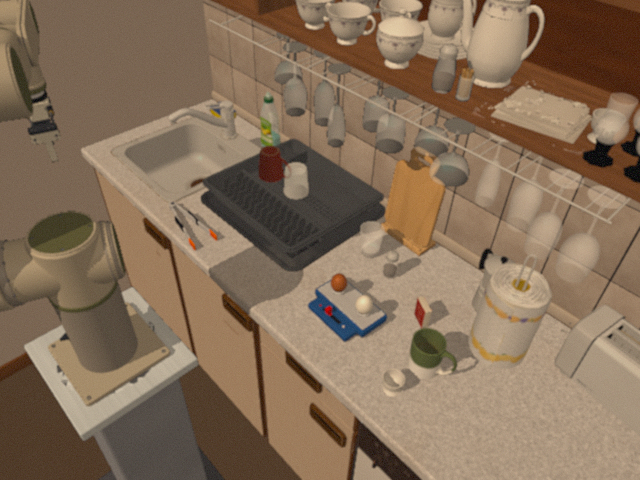

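The top view shows the brown egg at (368,258), the white egg at (399,264) and the switch at about (376,284). The tongs lie with their jaws at (229,281) and (221,301), and their head near (165,280), close to the drying rack.

Run:
```python
from h import *
T=cv2.imread('pics/top1.png');S=cv2.imread('pics/scene1.png')
a=cv2.resize(T[255:315,150:250],(800,480),interpolation=2)[:, :]
b=cv2.resize(T[240:305,340:420],(394,320),interpolation=2);c=cv2.resize(S[265:345,300:395],(400,320),interpolation=2)
a=cv2.resize(a,(800,280)) if 0 else cv2.resize(T[262:312,152:242],(500,278),interpolation=2)
d=cv2.resize(S[190:255,160:230],(294,278),interpolation=2)
cv2.imwrite('pics/crop1.png',np.vstack([np.hstack([a,d]),np.hstack([b,c])]))
for n,I in(('top',T),('scene',S)):
    cc=cam(n); h=cv2.cvtColor(I,cv2.COLOR_BGR2HSV); H,Sa,V=[h[:,:,i].astype(int) for i in range(3)]
    roi=(slice(240,320),slice(140,430)) if n=='top' else (slice(190,350),slice(150,400))
    m={'orange':(H<14)&(Sa>130)&(V>120),'red':((H>172)|(H<4))&(Sa>170)&(V>90),'blue':(H>95)&(H<125)&(Sa>100)}
    for k,x in m.items():
        z=np.zeros(x.shape,np.uint8);z[roi]=x[roi]
        N,l,st,ce=cv2.connectedComponentsWithStats(z)
        for i in range(1,N):
            if st[i,4]>5: print(n,k,st[i],ce[i].round(1),'z.011',ray(cc,*ce[i],.011).round(4),'z.045',ray(cc,*ce[i],.045).round(4),'z.065',ray(cc,*ce[i],.065).round(4))
```

```text
top orange [423 240   7   5  26] [426.5 241.5] z.011 [ 0.6505 -0.443   0.011 ] z.045 [ 0.6315 -0.4378  0.045 ] z.065 [ 0.6203 -0.4348  0.065 ]
top orange [362 253  11  12 101] [367.  258.6] z.011 [ 0.5644 -0.2552  0.011 ] z.045 [ 0.5472 -0.2541  0.045 ] z.065 [ 0.5371 -0.2534  0.065 ]
top orange [222 280  12   5  40] [227.4 281.8] z.011 [0.4287 0.1733 0.011 ] z.045 [0.4143 0.1654 0.045 ] z.065 [0.4059 0.1607 0.065 ]
top orange [372 281   6   5  19] [374.6 283.4] z.011 [ 0.4804 -0.2861  0.011 ] z.045 [ 0.465  -0.2843  0.045 ] z.065 [ 0.4559 -0.2832  0.065 ]
top orange [215 300  12   5  40] [220.2 302.1] z.011 [0.3588 0.1816 0.011 ] z.045 [0.3459 0.1735 0.045 ] z.065 [0.3384 0.1688 0.065 ]
scene orange [209 229   9  11  46] [212.8 234.4] z.011 [0.43   0.1739 0.011 ] z.045 [0.4111 0.1402 0.045 ] z.065 [0.4001 0.1204 0.065 ]
scene orange [188 238   8  12  44] [191.8 243.5] z.011 [0.3603 0.1814 0.011 ] z.045 [0.3436 0.1475 0.045 ] z.065 [0.3338 0.1275 0.065 ]
scene orange [331 274  14  16 167] [337.4 281.4] z.011 [ 0.5759 -0.2142  0.011 ] z.045 [ 0.5526 -0.2358  0.045 ] z.065 [ 0.5388 -0.2486  0.065 ]
scene orange [325 307   6   8  27] [328.1 310.2] z.011 [ 0.4854 -0.272   0.011 ] z.045 [ 0.4648 -0.2919  0.045 ] z.065 [ 0.4528 -0.3036  0.065 ]
scene red [325 306   7  10  50] [328.3 310.4] z.011 [ 0.4853 -0.2727  0.011 ] z.045 [ 0.4648 -0.2926  0.045 ] z.065 [ 0.4527 -0.3042  0.065 ]
scene blue [309 290  77  51 988] [339.1 318.9] z.011 [ 0.4865 -0.3122  0.011 ] z.045 [ 0.466  -0.3309  0.045 ] z.065 [ 0.4539 -0.3418  0.065 ]
```

View pics/crop1.png

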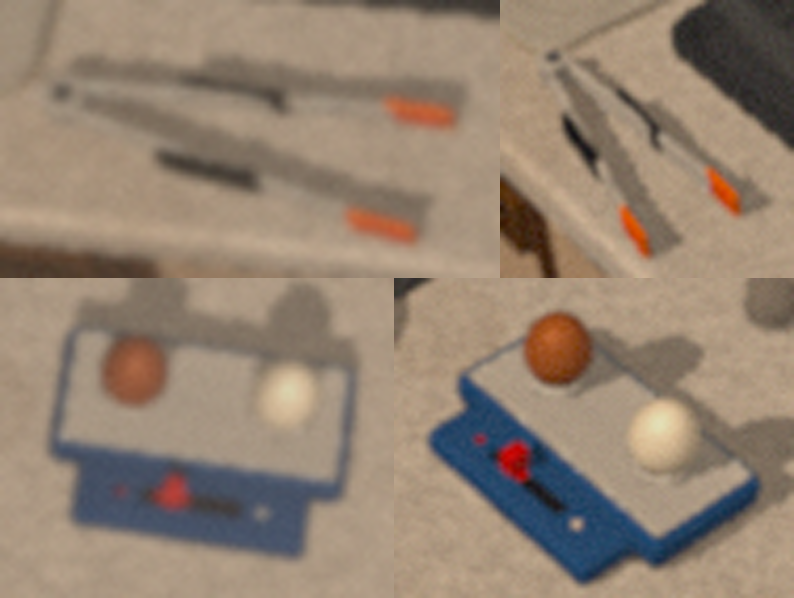

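Run:
```python
from h import *
from scipy.spatial.transform import Rotation as Ro
s=monitor.read_state();R=Ro.from_rotvec(s['orientation']).as_matrix();print('toolR',R.round(3))
t=cam('top');c=cam('scene')
# head dot
print('head',ray(t,163.2,278.6,.022),ray(c,160+54*70/294,190+57*65/278,.022))
# white egg
for n,cc,f,roi in(('top',t,'top1',(248,278,388,412)),('scene',c,'scene1',(288,320,350,380))):
    I=cv2.imread(f'pics/{f}.png').astype(int);a,b,l,r=roi;p=I[a:b,l:r]
    m=((p.min(2)>150)&(p[:,:,2]-p[:,:,0]>15)).astype(np.uint8)
    N,_,st,ce=cv2.connectedComponentsWithStats(m);i=1+st[1:,4].argmax();u=ce[i]+[l,a];print(n,st[i],u,ray(cc,*u,.065))
print([proj(t,x) for x in((.407,.282,.022),(.418,.376,.022))])
# ledge front corners: crop top (70,520),(303,555)
for u,v in((75,520-278),(303,555-278)): print(ray(t,340+u*80/394,240+v*65/320,.024))
print([ray(c,300+u*95/400,265+v*80/320,.024).round(4) for u,v in((432,440-278),(583,580-278))] if 0 else [ray(c,300+(u-394)*95/400,265+(v-278)*80/320,.024).round(4) for u,v in((432,440),(583,580))])
```

```text
toolR [[-0.958  0.288 -0.   ]
 [ 0.288  0.958 -0.001]
 [ 0.    -0.001 -1.   ]]
head [0.41001771 0.37220481 0.022     ] [0.41360754 0.36865585 0.022     ]
top [ 7 12  7  8 41] [398.41463415 263.34146341] [ 0.53265019 -0.35117841  0.065     ]
scene [ 8  9 10 11 72] [362.27777778 301.52777778] [ 0.53730897 -0.340697    0.065     ]
[(np.float64(191.22626988980448), np.float64(282.7438746292622)), (np.float64(162.66471907305512), np.float64(276.1578774464096))]
[ 0.44774284 -0.22741225  0.024     ]
[ 0.44171008 -0.3711103   0.024     ]
[array([ 0.4513, -0.2348,  0.024 ]), array([ 0.4417, -0.3772,  0.024 ])]
```

>>> {"method": "creep_tool", "body": {
  "ticks": [
    [0, [0, 0, 0], -0.118],
    [0, [0, 0, 0], -0.119],
    [0, [-0.034, -0.035, 0], 0],
    [0, [-0.034, -0.035, 0], 0],
    [0, [-0.034, -0.035, 0], 0],
    [0, [-0.034, -0.035, 0], 0],
    [0, [-0.034, -0.035, 0], 0],
    [0, [-0.034, -0.035, 0], 0],
    [0, [-0.034, -0.035, 0], 0],
    [0, [-0.034, -0.035, 0], 0],
    [0, [-0.034, -0.035, 0], 0],
    [0, [-0.034, -0.035, 0], 0],
    [0, [0, -0.045, 0], 0],
    [0, [0, -0.045, 0], 0],
    [0, [0, -0.045, 0], 0],
    [0, [0, -0.045, 0], 0],
    [0, [0, -0.045, 0], 0],
    [0, [0, -0.045, 0], 0],
    [0, [0, -0.045, 0], 0],
    [0, [0, -0.045, 0], 0]
  ],
  "clamp_n": 20
}}

```text
t: 2.3
tool_pos: [0.4728, -0.1547, 0.2408]
orientation: [0.086, 3.14, -0.0]
force: [0.7, -0.6, 0.1]
opening: 0.0005
gripper_force: 0.0
```

>>> {"method": "creep_tool", "body": {
  "ticks": [
    [0, [0, -0.045, 0], 0],
    [0, [0, -0.045, 0], 0],
    [0, [0, 0, 0], 0],
    [0, [0, 0, 0], 0]
  ]
}}

```text
t: 2.7
tool_pos: [0.4679, -0.2436, 0.2404]
orientation: [-0.09, -3.14, -0.001]
force: [0.9, -0.1, 0.4]
opening: 0.0008
gripper_force: 0.0
```

Run:
```python
from h import *
c=cam('wrist','w1.png');print(-c['R'].T@c['t'],c['fx'])
I=c['image'][:,:,::-1].copy();h=cv2.cvtColor(I,cv2.COLOR_BGR2HSV).astype(int);H,S,V=h[:,:,0],h[:,:,1],h[:,:,2]
for k,m,z in(('red',((H>172)|(H<5))&(S>170)&(V>80),.045),('brown',(H>4)&(H<16)&(S>110),.065)):
    N,l,st,ce=cv2.connectedComponentsWithStats(m.astype(np.uint8))
    for i in range(1,N):
        if st[i,4]>100: print(k,st[i],ce[i],ray(c,*ce[i],z),ray(c,*ce[i],.035))
print(proj(c,(.47,-.286,.045)),proj(c,(.538,-.251,.065)))
```

```text
[ 0.39841786 -0.23958106  0.38270939] 425.4514293954989
red [268 213  16  22 270] [275.78148148 223.45185185] [ 0.46933188 -0.28376937  0.045     ] [ 0.47143174 -0.28507784  0.035     ]
red [  81  401   62   36 1028] [116.59922179 416.61284047] [ 0.64188166 -0.44551215  0.045     ] [ 0.64909093 -0.45161003  0.035     ]
red [109 407  22  15 194] [119.78350515 413.26804124] [ 0.63852775 -0.44195565  0.045     ] [ 0.6456377  -0.44794822  0.035     ]
brown [    0     0   375    80 20676] [163.06746953  34.49027858] [ 0.32893005 -0.34672944  0.065     ] [ 0.3223686  -0.35684703  0.035     ]
brown [ 370    0  270   53 6340] [544.84242902  24.15741325] [ 0.33725223 -0.08617528  0.065     ] [ 0.33147661 -0.0716898   0.035     ]
brown [ 80 400  64  41 234] [110.64102564 426.02564103] [ 0.63657161 -0.4402079   0.065     ] [ 0.65905949 -0.45915227  0.035     ]
brown [105 404  29  20 245] [119.00408163 413.83673469] [ 0.62483145 -0.43074326  0.065     ] [ 0.64621076 -0.44879393  0.035     ]
(np.float64(273.11399435970316), np.float64(224.40888580139043)) (np.float64(320.90707172818367), np.float64(309.67260922981137))
```

View pics/w1.png

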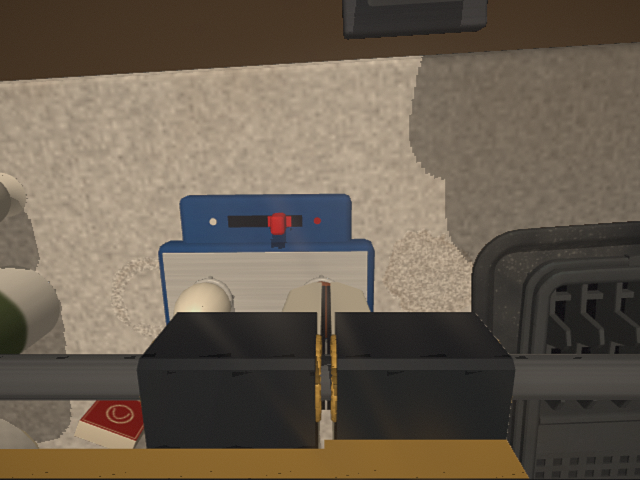

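The switch is at about (278,224), which puts it at (0.470,-0.285), and this agrees with the other views. Next I descend on its left side.

>>> {"method": "creep_tool", "body": {
  "ticks": [
    [0, [0, 0, 0.04], 0],
    [0, [0.001, 0, 0.04], 0],
    [0, [0.001, 0, 0.04], 0],
    [0, [0, 0, 0.04], 0],
    [0, [0, 0, 0.024], 0],
    [0, [0, 0, 0], 0],
    [0, [0, 0, 0], 0]
  ]
}}

```text
t: 3.45
tool_pos: [0.4666, -0.2416, 0.0572]
orientation: [-0.083, -3.14, -0.0]
force: [0.9, -0.5, 0.3]
opening: 0.0003
gripper_force: 0.0
```

>>> {"method": "creep_tool", "body": {
  "ticks": [
    [0, [0, -0.008, 0], 0],
    [0, [0, -0.008, 0], 0],
    [0, [0, -0.008, 0], 0],
    [0, [0, -0.008, 0], 0],
    [0, [0, -0.008, 0], 0],
    [0, [0, 0, 0], 0]
  ]
}}

```text
t: 4.05
tool_pos: [0.4647, -0.2846, 0.0578]
orientation: [0.088, 3.138, -0.002]
force: [0.5, 0.0, 1.1]
opening: 0.0007
gripper_force: 0.5
```

Run:
```python
from h import *
for n in('wrist','scene'):
  c=cam(n);I=c['image'][:,:,::-1].copy();h=cv2.cvtColor(I,cv2.COLOR_BGR2HSV).astype(int);H,S,V=h[:,:,0],h[:,:,1],h[:,:,2]
  N,l,st,ce=cv2.connectedComponentsWithStats((((H>172)|(H<5))&(S>170)&(V>80)).astype(np.uint8))
  for i in range(1,N):
    p=ray(c,*ce[i],.035)
    if st[i,4]>15 and .44<p[0]<.5: print(n,st[i],p)
```

```text
wrist [257 293  31  19 460] [ 0.46347387 -0.30684127  0.035     ]
wrist [395 300  13  12 129] [ 0.467828   -0.25309807  0.035     ]
scene [330 311   8  10  53] [ 0.4697006  -0.30827966  0.035     ]
```

>>> {"method": "creep_tool", "body": {
  "ticks": [
    [0, [0, -0.006, 0], 0],
    [0, [0, -0.006, 0], 0],
    [0, [0, 0, 0], 0]
  ]
}}

```text
t: 4.45
tool_pos: [0.4629, -0.295, 0.0562]
orientation: [-0.087, -3.139, -0.001]
force: [-0.1, 0.6, 0.4]
opening: 0.0013
gripper_force: 0.0
```

>>> {"method": "creep_tool", "body": {
  "ticks": [
    [0, [0, -0.003, 0], 0],
    [0, [0, -0.002, 0], 0],
    [0, [0, 0, 0], 0]
  ]
}}

```text
t: 4.75
tool_pos: [0.4629, -0.296, 0.056]
orientation: [-0.085, -3.139, -0.01]
force: [-1.1, 17.9, 8.1]
opening: 0.0005
gripper_force: 8.9
```

>>> {"method": "creep_tool", "body": {
  "ticks": [
    [0, [0, -0.002, 0], 0],
    [0, [0, 0, 0], 0]
  ]
}}

```text
t: 4.95
tool_pos: [0.4629, -0.2964, 0.0559]
orientation: [-0.084, -3.138, -0.015]
force: [-0.0, 25.8, 11.3]
opening: 0.0001
gripper_force: 12.8
```

>>> {"method": "creep_tool", "body": {
  "ticks": [
    [0, [0, 0.012, 0], 0],
    [0, [0, 0.012, 0], 0],
    [0, [0, 0, -0.045], 0],
    [0, [0, 0, -0.045], 0],
    [0, [0, 0, -0.045], 0],
    [0, [0, 0, -0.045], 0],
    [0.093, [0.0073, 0.0462, 0], 0],
    [0.093, [0.0073, 0.0462, 0], 0],
    [0.093, [0.0073, 0.0462, 0], 0],
    [0.093, [0.0073, 0.0462, 0], 0],
    [0.093, [0.0073, 0.0462, 0], 0],
    [0.093, [0.0073, 0.0462, 0], 0],
    [0.093, [0.0073, 0.0462, 0], 0],
    [0.093, [0.0073, 0.0462, 0], 0],
    [0.093, [0.0073, 0.0462, 0], 0],
    [0.093, [0.0073, 0.0462, 0], 0],
    [0.093, [0.0073, 0.0462, 0], 0],
    [0.093, [0.0073, 0.0462, 0], 0]
  ],
  "clamp_n": 30
}}

```text
t: 6.75
tool_pos: [0.4066, 0.2828, 0.2369]
orientation: [0.086, 3.139, 0.0]
force: [0.8, -1.0, -0.1]
opening: 0.0906
gripper_force: 0.0
```

>>> {"method": "creep_tool", "body": {
  "ticks": [
    [0.093, [0, 0, 0], 0.147],
    [0.093, [0, 0, 0], 0.147],
    [0.093, [0, 0, 0], 0.147],
    [0.093, [0, 0, 0], 0.147],
    [0.093, [0, 0, 0], 0.147],
    [0.093, [0, 0, 0], 0.147],
    [0.093, [0, 0, 0], 0.147],
    [0.093, [0, 0, 0], 0.147],
    [0.093, [0, 0, 0], 0.147],
    [0.093, [0, 0, 0], 0.147],
    [0.093, [0, 0, 0], 0.144],
    [0.093, [0, 0, 0], 0],
    [0.093, [0, 0, 0], 0]
  ]
}}

```text
t: 8.05
tool_pos: [0.4072, 0.2808, 0.2367]
orientation: [2.323, 2.115, 0.0]
force: [-0.6, 0.3, -0.2]
opening: 0.0927
gripper_force: 0.0
```

Run:
```python
from h import *
from scipy.spatial.transform import Rotation as Ro
c=cam('wrist','w2.png')
s=monitor.read_state();print(Ro.from_rotvec(s['orientation']).as_matrix().round(3))
I=c['image'][:,:,::-1].copy();h=cv2.cvtColor(I,cv2.COLOR_BGR2HSV).astype(int);H,S,V=h[:,:,0],h[:,:,1],h[:,:,2]
N,l,st,ce=cv2.connectedComponentsWithStats(((H<14)&(S>150)&(V>130)).astype(np.uint8))
for i in range(1,N):
    if st[i,4]>100: print(st[i],ce[i],ray(c,*ce[i],.018))
print(proj(c,(.405,.282,.015)))
```

```text
[[ 0.094  0.996  0.   ]
 [ 0.996 -0.094 -0.   ]
 [-0.     0.    -1.   ]]
[280 297   8  46 263] [283.02281369 321.49429658] [0.35933122 0.18424452 0.018     ]
[355 303   8  40 252] [358.48809524 322.63492063] [0.42853632 0.17659273 0.018     ]
(np.float64(322.262872806293), np.float64(212.39654430571352))
```

View pics/w2.png

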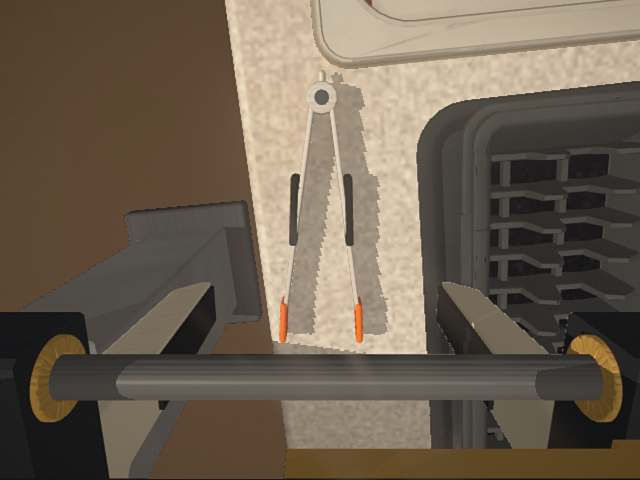

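Wrist view: the tongs stand upright in the picture, with the head at (321,97), the pads at (294,210) and (348,210), and the rack edge at u≈418-430. I need to check the clearance to the rack.

Run:
```python
from h import *
c=cam('wrist')
for n,u,v,z in(('padL',294,210,.018),('padR',348,210,.018),('head',321,97,.022),('rack',419,210,0),('rack',419,210,.03),('rack',419,210,.05),('rackback',428,300,.03),('counterfront',258,210,0)): print(n,ray(c,u,v,z).round(4))
```

```text
padL [0.3811 0.2869 0.018 ]
padR [0.4273 0.2826 0.018 ]
head [0.4131 0.3763 0.022 ]
rack [0.4918 0.2732 0.    ]
rack [0.4857 0.2793 0.03  ]
rack [0.4816 0.2834 0.05  ]
rackback [0.4905 0.1983 0.03  ]
counterfront [0.347  0.2868 0.    ]
```

Run:
```python
from h import *
c=cam('wrist')
T=cv2.imread('pics/top1.png',0);t=cam('top');S=cv2.imread('pics/scene1.png',0);sc=cam('scene')
for z in np.arange(0,.13,.015):
    r=[]
    for (u,v) in((419,210),(422,300)):
        X=ray(c,u,v,z);
        for C,I in((t,T),(sc,S)):
            a=[proj(C,X+[d,0,0]) for d in(-.02,-.01,-.005,0,.005,.01,.02)]
            r.append([int(I[int(round(q)),int(round(p))]) for p,q in a])
    print(round(z,3),r)
```

```text
0.0 [[149, 152, 151, 135, 108, 64, 58], [154, 156, 158, 158, 108, 49, 43], [153, 152, 146, 135, 106, 65, 58], [157, 154, 155, 154, 147, 98, 46]]
0.015 [[154, 154, 138, 105, 66, 59, 60], [158, 158, 159, 104, 45, 46, 50], [151, 152, 153, 135, 75, 62, 59], [156, 156, 158, 138, 69, 50, 44]]
0.03 [[155, 139, 110, 67, 59, 60, 64], [154, 153, 106, 47, 43, 41, 43], [155, 151, 138, 72, 60, 56, 60], [152, 152, 104, 72, 51, 43, 54]]
0.045 [[154, 140, 74, 63, 62, 62, 64], [163, 79, 47, 39, 43, 44, 55], [151, 137, 74, 65, 56, 59, 62], [157, 103, 50, 48, 37, 50, 43]]
0.06 [[153, 79, 66, 63, 60, 63, 63], [160, 75, 41, 37, 38, 40, 50], [151, 101, 74, 58, 59, 61, 65], [139, 40, 53, 51, 47, 49, 51]]
0.075 [[141, 65, 59, 61, 63, 66, 66], [157, 162, 157, 113, 116, 111, 79], [147, 75, 61, 55, 64, 65, 63], [58, 43, 47, 54, 56, 51, 55]]
0.09 [[83, 61, 62, 63, 62, 65, 68], [122, 127, 125, 137, 130, 127, 114], [105, 62, 55, 64, 60, 64, 66], [44, 49, 55, 46, 55, 53, 64]]
0.105 [[75, 58, 60, 63, 66, 63, 75], [138, 141, 132, 145, 142, 152, 85], [104, 60, 59, 63, 61, 64, 67], [37, 39, 42, 50, 55, 47, 63]]
0.12 [[72, 64, 60, 60, 63, 62, 75], [101, 55, 52, 45, 53, 50, 66], [64, 58, 63, 64, 62, 64, 72], [138, 111, 82, 79, 102, 55, 66]]
```

>>> {"method": "creep_tool", "body": {
  "ticks": [
    [0.07, [0.0037, -0.0034, 0], 0],
    [0.07, [0, 0, 0.045], 0],
    [0.07, [0, 0, 0.045], 0],
    [0.07, [0, 0, 0.045], 0],
    [0.07, [0, 0, 0.03], 0],
    [0.07, [0, 0, 0], 0],
    [0.07, [0, 0, 0], 0]
  ]
}}

```text
t: 9.0
tool_pos: [0.404, 0.2849, 0.0721]
orientation: [-2.327, -2.11, 0.001]
force: [0.3, 0.3, 1.0]
opening: 0.07
gripper_force: 0.0
```

Run:
```python
from h import *
c=cam('wrist','w3.png')
```

```text
(no output)
```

View pics/w3.png

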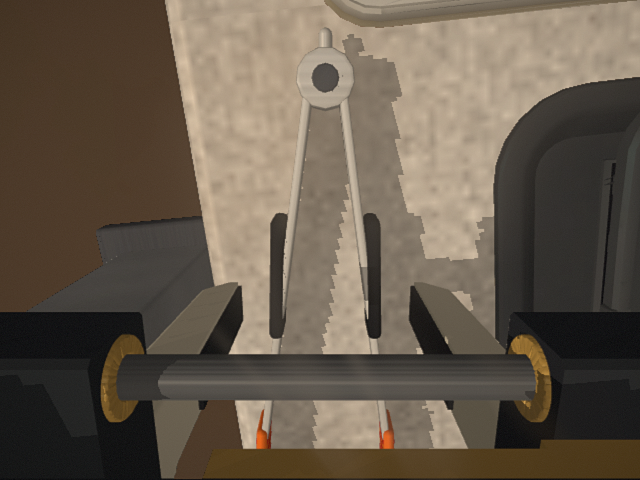

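The pads (278 and 372) sit centred between the fingers (240 and 412), and nothing is touching, so I go down and close to 49 mm.

>>> {"method": "creep_tool", "body": {
  "ticks": [
    [0.07, [0, 0, 0.02], 0],
    [0.07, [0, 0, 0.016], 0],
    [0.07, [0, 0, 0.010], 0],
    [0.07, [0, 0, 0], 0],
    [0.07, [0, 0, 0], 0]
  ]
}}

```text
t: 9.55
tool_pos: [0.4051, 0.2853, 0.027]
orientation: [2.327, 2.11, 0.003]
force: [0.9, 0.5, -0.6]
opening: 0.0701
gripper_force: 0.0
```

>>> {"method": "creep_tool", "body": {
  "ticks": [
    [0.049, [0, 0, 0], 0],
    [0.049, [0, 0, 0], 0],
    [0.049, [0, 0, 0], 0],
    [0.049, [0, 0, 0], 0],
    [0.049, [0, 0, 0], 0]
  ],
  "clamp_n": 30
}}

```text
t: 10.05
tool_pos: [0.4048, 0.2851, 0.0265]
orientation: [2.327, 2.11, 0.002]
force: [-1.4, -1.8, 6.9]
opening: 0.0492
gripper_force: 11.1
```

>>> {"method": "creep_tool", "body": {
  "ticks": [
    [0.049, [0, 0, -0.01], 0],
    [0.049, [0, 0, -0.01], 0],
    [0.049, [0, 0, -0.02], 0],
    [0.049, [0, 0, -0.02], 0],
    [0.049, [0, 0, -0.03], 0],
    [0.049, [0, 0, -0.03], 0],
    [0.049, [0, 0, -0.03], 0],
    [0.049, [0, 0, 0], 0],
    [0.049, [0, 0, 0], 0],
    [0.049, [0, 0, 0], 0]
  ]
}}

```text
t: 11.05
tool_pos: [0.4035, 0.2843, 0.1745]
orientation: [-2.327, -2.11, 0.003]
force: [0.2, 0.1, -1.5]
opening: 0.0494
gripper_force: 9.1
```

Run:
```python
from h import *
w=cam('wrist');s=cam('scene')
a=cv2.resize(w['image'][:,:,::-1],(400,300));b=cv2.resize(s['image'][120:270,60:260,::-1],(400,300),interpolation=2)
cv2.imwrite('pics/l1.png',np.hstack([a,b]))
for n,c in(('w',w),('s',s)):
  I=c['image'][:,:,::-1].copy();h=cv2.cvtColor(I,cv2.COLOR_BGR2HSV).astype(int);H,S,V=h[:,:,0],h[:,:,1],h[:,:,2]
  N,l,st,ce=cv2.connectedComponentsWithStats(((H<14)&(S>150)&(V>130)).astype(np.uint8))
  for i in range(1,N):
    if st[i,4]>25 and (ce[i][0]<300 or n=='w'): print(n,st[i],ce[i],ray(c,*ce[i],.15))
```

```text
s [202 191   8  12  50] [205.76 196.7 ] [0.42989053 0.18203162 0.15      ]
s [183 199   7  12  41] [186.07317073 204.07317073] [0.36979002 0.19034507 0.15      ]
```

View pics/l1.png

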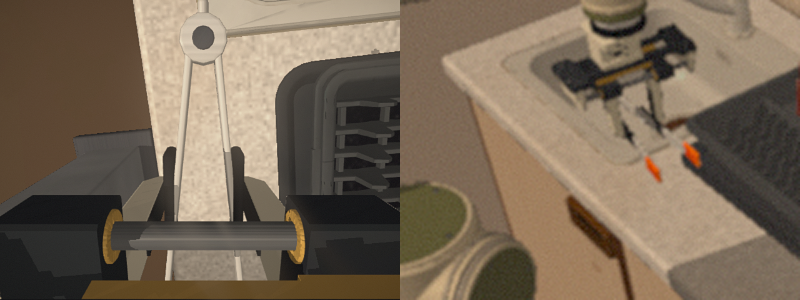

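The tongs are held level. Next: raise, carry across, and turn so that the jaws point along the cooker's x axis.

>>> {"method": "creep_tool", "body": {
  "ticks": [
    [0.049, [0, 0, -0.035], 0],
    [0.049, [0, 0, -0.035], 0],
    [0.049, [-0.031, 0.0047, 0], 0],
    [0.049, [-0.031, 0.0047, 0], 0],
    [0.049, [-0.031, 0.0047, 0], 0],
    [0.049, [-0.031, 0.0047, 0], 0],
    [0.049, [-0.031, 0.0047, 0], 0],
    [0.049, [-0.031, 0.0047, 0], 0],
    [0.049, [-0.031, 0.0047, 0], 0],
    [0.049, [-0.031, 0.0047, 0], 0],
    [0.049, [-0.031, 0.0047, 0], 0],
    [0.049, [-0.031, 0.0047, 0], 0],
    [0.049, [-0.031, 0.0047, 0], 0],
    [0.049, [-0.031, 0.0047, 0], 0],
    [0.049, [-0.031, 0.0047, 0], 0],
    [0.049, [-0.031, 0.0047, 0], 0],
    [0.049, [-0.031, 0.0047, 0], 0],
    [0.049, [-0.031, 0.0047, 0], 0],
    [0.049, [-0.028, 0.0045, 0], 0],
    [0.049, [0, 0, 0], 0]
  ]
}}

```text
t: 13.15
tool_pos: [0.4314, -0.247, 0.2441]
orientation: [-2.329, -2.105, 0.002]
force: [-1.0, 0.1, -1.5]
opening: 0.0492
gripper_force: 9.1
```

>>> {"method": "creep_tool", "body": {
  "ticks": [
    [0.049, [0, 0, 0], -0.1],
    [0.049, [0, 0, 0], -0.1],
    [0.049, [0, 0, 0], -0.1],
    [0.049, [0, 0, 0], -0.1],
    [0.049, [0, 0, 0], -0.1],
    [0.049, [0, 0, 0], -0.1],
    [0.049, [0, 0, 0], -0.1],
    [0.049, [0, 0, 0], -0.1],
    [0.049, [0, 0, 0], -0.1],
    [0.049, [0, 0, 0], -0.1],
    [0.049, [0, 0, 0], -0.1],
    [0.049, [0, 0, 0], -0.1],
    [0.049, [0, 0, 0], -0.1],
    [0.049, [0, 0, 0], -0.1],
    [0.049, [0, 0, 0], -0.1],
    [0.049, [0, 0, 0], -0.1],
    [0.049, [0, 0, 0], -0.014],
    [0.049, [0, 0, 0], 0],
    [0.049, [0, 0, 0], 0]
  ]
}}

```text
t: 15.05
tool_pos: [0.4322, -0.2441, 0.2453]
orientation: [-0.089, -3.14, -0.001]
force: [-0.3, -0.3, -1.9]
opening: 0.0492
gripper_force: 9.1
```

Create m.py:
```python
from h import *
import sys
from scipy.spatial.transform import Rotation as Ro
st=monitor.read_state();R=Ro.from_rotvec(st['orientation']).as_matrix();p=np.array(st['tool_pos'])
print('tool',p.round(4),R[:,0].round(3),'open',st['opening'],'exp jaw',(p-R[:,0]*.105-[0,0,.0155]).round(4))
out=[]
for n in('top','scene'):
  c=cam(n);I=c['image'][:,:,::-1].copy();h=cv2.cvtColor(I,cv2.COLOR_BGR2HSV).astype(int);H,S,V=h[:,:,0],h[:,:,1],h[:,:,2]
  x0,y0,w,hh=(335,230,90,80) if n=='top' else (290,200,110,150)
  out.append(cv2.resize(I[y0:y0+hh,x0:x0+w],(400,533 if n!='top' else 356),interpolation=2)[:533])
  m=((H<16)&(S>130)&(V>100)).astype(np.uint8)
  m[:y0]=0;m[y0+hh:]=0;m[:,:x0]=0;m[:,x0+w:]=0
  N,l,s,ce=cv2.connectedComponentsWithStats(m)
  for i in range(1,N):
    if s[i,4]>15: print(n,s[i],ce[i].round(1),'z jaw',ray(c,*ce[i],p[2]-.0155).round(4),'z.065',ray(c,*ce[i],.065).round(4),'z.035',ray(c,*ce[i],.035).round(4))
  e=proj(c,p-R[:,0]*.105-[0,0,.0155]);print('expected jaw px',e)
a,b=out;a=cv2.copyMakeBorder(a,0,b.shape[0]-a.shape[0],0,0,0);cv2.imwrite('pics/'+sys.argv[1],np.hstack([a,b]))
```

```bash
python3 m.py e1.png
```

```text
tool [ 0.4322 -0.2441  0.2453] [-0.998  0.057  0.001] open 0.04923343795621868 exp jaw [ 0.537  -0.2501  0.2297]
top [422 235   3   8  16] [423.4 239.1] z jaw [ 0.5348 -0.401   0.2298] z.065 [ 0.6277 -0.4247  0.065 ] z.035 [ 0.6446 -0.429   0.035 ]
top [363 255   9   3  18] [367.1 256.1] z jaw [ 0.4616 -0.2474  0.2298] z.065 [ 0.5458 -0.253   0.065 ] z.035 [ 0.5611 -0.254   0.035 ]
top [382 282   6   6  25] [385.  284.9] z jaw [ 0.3803 -0.3028  0.2298] z.065 [ 0.4549 -0.3149  0.065 ] z.035 [ 0.4684 -0.3171  0.035 ]
expected jaw px (np.float64(370.2463438734737), np.float64(232.67373613789084))
scene [389 200  11  18  80] [395.3 208.1] z jaw [ 0.7169 -0.2687  0.2298] z.065 [ 0.8848 -0.1478  0.065 ] z.035 [ 0.9154 -0.1258  0.035 ]
scene [384 218  16  23 127] [392.8 228.1] z jaw [ 0.653  -0.3163  0.2298] z.065 [ 0.809  -0.2043  0.065 ] z.035 [ 0.8374 -0.184   0.035 ]
scene [344 236  13  12  91] [350.  241.3] z jaw [ 0.5397 -0.2799  0.2298] z.065 [ 0.6744 -0.1612  0.065 ] z.035 [ 0.6989 -0.1395  0.035 ]
scene [331 274  16  17 174] [338.4 281.1] z jaw [ 0.428  -0.3545  0.2298] z.065 [ 0.5417 -0.2497  0.065 ] z.035 [ 0.5624 -0.2307  0.035 ]
scene [334 315   5   8  27] [336.6 317.9] z jaw [ 0.352  -0.4265  0.2298] z.065 [ 0.4513 -0.3353  0.065 ] z.035 [ 0.4694 -0.3186  0.035 ]
expected jaw px (np.float64(340.4013184767963), np.float64(235.56255968449247))
```

View pics/e1.png

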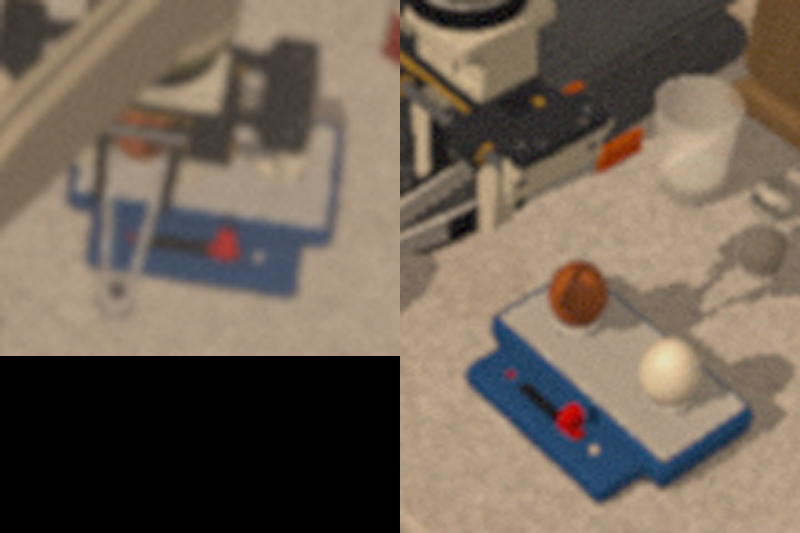

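Run:
```python
from h import *
c=cam('wrist','w4.png')
d=dict(c);o=-c['R'].T@c['t'];o1=np.array([0.39841786,-0.23958106,0.38270939]);d['t']=-c['R']@o1
L=ray(d,374,243,.034);Rr=ray(d,161,246,.034);m=(L+Rr)/2;y=(L-Rr)/np.linalg.norm(L-Rr);x=np.array([y[1],-y[0],0])
print('width',np.linalg.norm(L-Rr),'yaw',np.arctan2(x[1],x[0]),'brown est',m+.046*x+.048*y,'white',m+.046*x-.048*y)
L=ray(d,351,200,.024);Rr=ray(d,181,203,.024);m=(L+Rr)/2;print('ledge',np.linalg.norm(L-Rr),m+.086*x+.048*y)
print(o, proj(c,(.537,-.252,.065)))
```

```text
width 0.18089195593753285 yaw -0.04135398936050742 brown est [ 0.53752815 -0.24787372  0.034     ] white [ 0.53355929 -0.34379165  0.034     ]
ledge 0.14470156687590918 [ 0.54228835 -0.24892412  0.024     ]
[ 0.3627562  -0.24035088  0.38780506] (np.float64(323.08910228321525), np.float64(345.3737506607995))
```

View pics/w4.png

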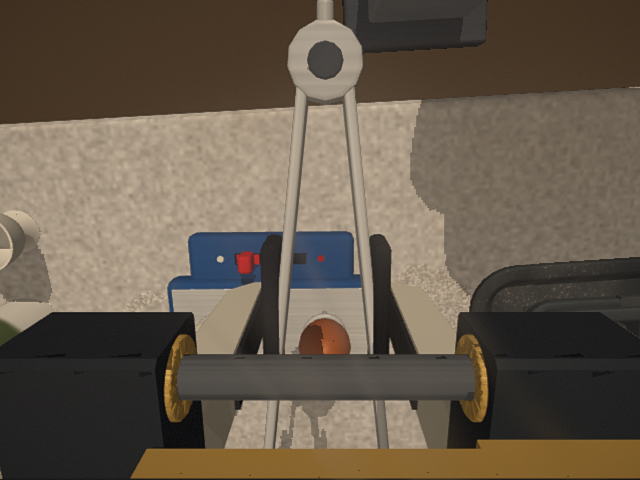

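The brown egg shows between the arms, at columns 299-350 and row 344. The hinge is at (325,60) and the arms at row 440 are at 272 and 381.

Run:
```python
from h import *
c=cam('wrist')
I=c['image'][:,:,::-1];h=cv2.cvtColor(I.copy(),cv2.COLOR_BGR2HSV).astype(int)
m=(h[:,:,0]<16)&(h[:,:,1]>120);m[:318]=0;m[352:]=0;m[:,:292]=0;m[:,360:]=0
xs=[(np.where(r)[0].min(),np.where(r)[0].max()) for r in m[335:352]];print(xs[::4])
e=ray(c,324.5,344,.065);H=ray(c,325,60,.2515);a=ray(c,272,440,.23);b=ray(c,381,440,.23);j=(a+b)/2
d=(j-H);d[2]=0;L=np.linalg.norm(d);d/=L
print('egg',e,'head',H,'armmid',j,'yaw',np.arctan2(d[1],d[0]),L)
J=H+.2*d;n=np.array([-d[1],d[0],0]);print('jaw',J,'egg-jaw along',(e-J)@d,'lat',(e-J)@n)
print(I[430:450:6,255:400:3].mean(2).astype(int).tolist())
```

```text
[(np.int64(302), np.int64(347)), (np.int64(301), np.int64(348)), (np.int64(300), np.int64(349)), (np.int64(299), np.int64(349)), (np.int64(300), np.int64(349))]
egg [ 0.53587797 -0.25080899  0.065     ] head [ 0.34262933 -0.23942283  0.2515    ] armmid [ 0.49368346 -0.24722892  0.23      ] yaw -0.05163147860524221 0.15125568878650777
jaw [ 0.54236281 -0.24974454  0.2515    ] egg-jaw along -0.006421264749212254 lat -0.0013976970007326327
[[149, 146, 150, 151, 155, 153, 132, 83, 151, 119, 110, 154, 110, 153, 152, 147, 142, 149, 157, 110, 109, 108, 147, 144, 154, 153, 143, 145, 149, 148, 148, 146, 149, 148, 143, 148, 157, 162, 153, 139, 142, 99, 110, 104, 106, 143, 144, 149, 145], [154, 143, 141, 122, 157, 150, 122, 127, 151, 106, 109, 112, 107, 151, 153, 145, 142, 139, 144, 113, 98, 112, 114, 112, 157, 141, 146, 149, 152, 149, 155, 149, 147, 142, 147, 151, 152, 144, 143, 150, 158, 81, 110, 107, 86, 144, 151, 152, 150], [143, 151, 153, 125, 154, 150, 84, 164, 141, 93, 97, 104, 114, 144, 161, 154, 144, 141, 136, 148, 110, 113, 111, 108, 137, 138, 142, 148, 144, 142, 146, 152, 150, 147, 153, 155, 149, 153, 149, 145, 151, 79, 108, 106, 90, 140, 134, 136, 139], [130, 132, 133, 126, 138, 135, 76, 132, 100, 105, 102, 100, 137, 139, 136, 135, 125, 136, 130, 137, 99, 106, 109, 107, 128, 129, 127, 130, 126, 131, 134, 133, 127, 129, 134, 136, 136, 138, 140, 139, 137, 88, 104, 103, 94, 140, 135, 132, 132]]
```

>>> {"method": "creep_tool", "body": {
  "ticks": [
    [0.049, [0.003, -0.001, 0.025], 0],
    [0.049, [0, 0, 0.03], 0],
    [0.049, [0, 0, 0.03], 0],
    [0.049, [0, 0, 0.025], 0],
    [0.049, [0, 0, 0.015], 0],
    [0.049, [0, 0, 0], 0],
    [0.049, [0, 0, 0], 0]
  ]
}}

```text
t: 15.95
tool_pos: [0.4295, -0.2456, 0.1215]
orientation: [0.086, 3.14, -0.001]
force: [0.2, -0.2, -1.7]
opening: 0.0497
gripper_force: 9.1
```

>>> {"method": "creep_tool", "body": {
  "ticks": [
    [0.049, [0, 0, 0.01], 0],
    [0.049, [0, 0, 0.01], 0],
    [0.049, [0, 0, 0.01], 0],
    [0.049, [0, 0, 0.009], 0],
    [0.049, [0, 0, 0], 0],
    [0.049, [0, 0, 0], 0],
    [0.049, [0, 0, 0], 0]
  ]
}}

```text
t: 16.65
tool_pos: [0.4295, -0.2456, 0.082]
orientation: [0.086, 3.14, -0.001]
force: [0.3, -1.0, 0.3]
opening: 0.0493
gripper_force: 9.1
```

```bash
python3 m.py e2.png
```

```text
tool [ 0.4295 -0.2456  0.082 ] [-0.998  0.055 -0.001] open 0.04926577410743276 exp jaw [ 0.5343 -0.2513  0.0666]
expected jaw px (np.float64(366.30403262928564), np.float64(259.0491032328662))
scene [388 200  12  18  60] [395.1 205.8] z jaw [ 0.8912 -0.1411  0.0665] z.065 [ 0.8928 -0.14    0.065 ] z.035 [ 0.9236 -0.1178  0.035 ]
scene [390 216  10  10  24] [394.2 220. ] z jaw [ 0.8383 -0.1839  0.0665] z.065 [ 0.8398 -0.1828  0.065 ] z.035 [ 0.8691 -0.1618  0.035 ]
scene [383 221  17  19 106] [391.6 229.6] z jaw [ 0.8001 -0.2075  0.0665] z.065 [ 0.8015 -0.2065  0.065 ] z.035 [ 0.8297 -0.1862  0.035 ]
scene [328 270   9   9  40] [332.  274.2] z jaw [ 0.5454 -0.2213  0.0665] z.065 [ 0.5465 -0.2203  0.065 ] z.035 [ 0.5673 -0.2004  0.035 ]
scene [338 274  14  21 127] [344.4 284. ] z jaw [ 0.545  -0.2686  0.0665] z.065 [ 0.5461 -0.2676  0.065 ] z.035 [ 0.5669 -0.2491  0.035 ]
scene [333 315   6   7  24] [336.2 317.7] z jaw [ 0.4503 -0.3351  0.0665] z.065 [ 0.4513 -0.3343  0.065 ] z.035 [ 0.4693 -0.3176  0.035 ]
expected jaw px (np.float64(336.8960931642211), np.float64(282.35252636551536))
```

View pics/e2.png

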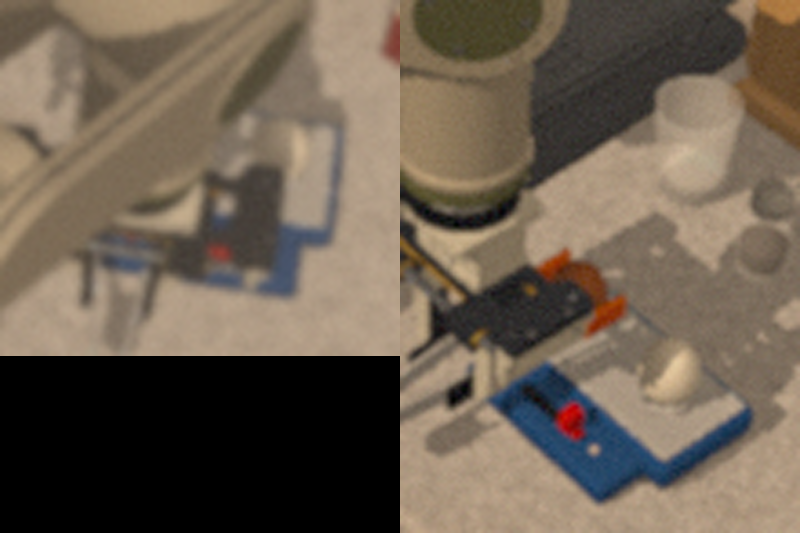

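The brown egg sits between the two orange jaws (left jaw at 332,274; right jaw at 344,284), the white egg is standing, and there is no contact force. I close the jaws and lift.

>>> {"method": "creep_tool", "body": {
  "ticks": [
    [0.045, [0, 0, 0], 0],
    [0.043, [0, 0, 0], 0],
    [0.041, [0, 0, 0], 0],
    [0.038, [0, 0, 0], 0],
    [0.036, [0, 0, 0], 0],
    [0.036, [0, 0, 0], 0],
    [0.036, [0, 0, 0], 0]
  ],
  "clamp_n": 30
}}

```text
t: 17.45
tool_pos: [0.4293, -0.2455, 0.0818]
orientation: [0.086, 3.14, -0.0]
force: [0.3, -0.4, 0.2]
opening: 0.0443
gripper_force: 30.0
```

>>> {"method": "creep_tool", "body": {
  "ticks": [
    [0.036, [0, 0, -0.005], 0],
    [0.036, [0, 0, -0.005], 0],
    [0.036, [0, 0, -0.01], 0],
    [0.036, [0, 0, -0.01], 0],
    [0.036, [0, 0, -0.01], 0],
    [0.036, [0, 0, -0.01], 0],
    [0.036, [0, 0, -0.01], 0],
    [0.036, [0, 0, -0.015], 0],
    [0.036, [0, 0, -0.015], 0],
    [0.036, [0, 0, -0.015], 0],
    [0.036, [0, 0, -0.01], 0],
    [0.036, [0, 0, -0.005], 0],
    [0.036, [0, 0, 0], 0],
    [0.036, [0, 0, 0], 0],
    [0.036, [0, 0, 0], 0],
    [0.036, [0, 0, 0], 0],
    [0.036, [0, 0, 0], 0]
  ]
}}

```text
t: 19.15
tool_pos: [0.429, -0.2452, 0.2011]
orientation: [-0.086, -3.14, -0.001]
force: [1.0, -0.8, -1.6]
opening: 0.0444
gripper_force: 30.0
```

```bash
python3 m.py e3.png
```

```text
tool [ 0.429  -0.2452  0.2011] [-0.998  0.055  0.001] open 0.044383924360456045 exp jaw [ 0.5338 -0.2509  0.1855]
top [382 282   6   6  24] [384.9 285. ] z jaw [ 0.4002 -0.3058  0.1856] z.065 [ 0.4547 -0.3146  0.065 ] z.035 [ 0.4683 -0.3168  0.035 ]
expected jaw px (np.float64(369.22006404593833), np.float64(241.03363540329227))
scene [388 200  12   8  31] [393.6 204.2] z jaw [ 0.7713 -0.2222  0.1856] z.065 [ 0.8954 -0.1319  0.065 ] z.035 [ 0.9263 -0.1094  0.035 ]
scene [383 207  17  33 174] [393.3 224.3] z jaw [ 0.7076 -0.277   0.1856] z.065 [ 0.8234 -0.1939  0.065 ] z.035 [ 0.8522 -0.1732  0.035 ]
scene [334 238  20  23 117] [345.2 249.4] z jaw [ 0.546  -0.2611  0.1856] z.065 [ 0.6407 -0.1759  0.065 ] z.035 [ 0.6642 -0.1547  0.035 ]
scene [333 315   7   8  29] [336.5 318.1] z jaw [ 0.3783 -0.4022  0.1856] z.065 [ 0.451  -0.3355  0.065 ] z.035 [ 0.469  -0.3189  0.035 ]
expected jaw px (np.float64(338.8340738123974), np.float64(249.55480633734922))
```

Run:
```python
from h import *
a=cv2.imread('pics/e3.png')
I=cv2.imread('pics/e3.png');print(I.shape)
```

```text
(533, 800, 3)
```

View pics/e3.png

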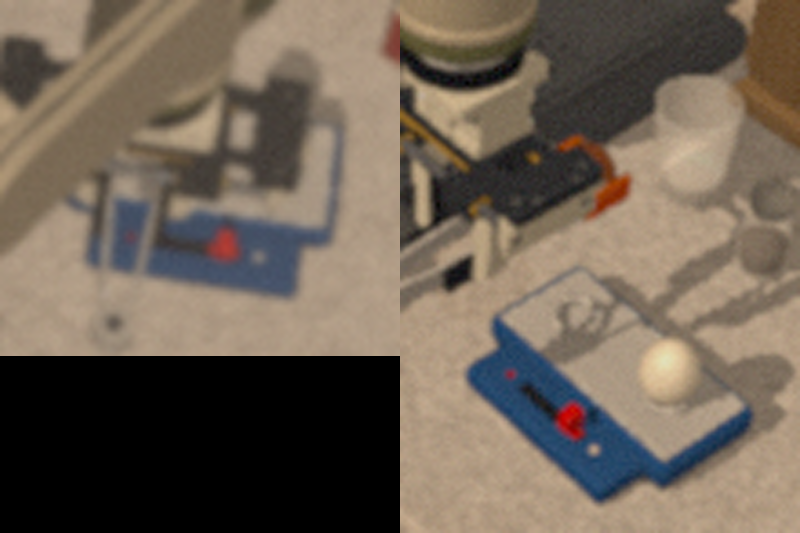

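The left ring is empty and the brown egg is up between the jaws. The white egg is in place and the switch is at the right. I hand the job in.

>>> {"method": "creep_tool", "body": {
  "ticks": [
    [0.036, [0, 0, 0], 0],
    [0.036, [0, 0, 0], 0],
    [0.036, [0, 0, 0], 0]
  ]
}}

```text
t: 19.55
tool_pos: [0.4292, -0.2453, 0.2017]
orientation: [0.086, 3.14, -0.0]
force: [-1.0, -0.3, -2.4]
opening: 0.0442
gripper_force: 30.0
```

```bash
python3 -c "
from plant import robot, cams, monitor
print(robot.close_job())"
```

```text
the job is handed in; nothing more can be done
None
```

I handed the job in at about 19.6 s (no verdict was returned): the switch is pushed hard against its right-hand stop, and the brown egg is held still in the tongs' jaws about 12 cm above where it stood, with the white egg still in its ring.

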